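Clamp the assay plate in its nest

ROBOT

A 6-joint arm with a two-finger parallel gripper is mounted at the origin on a cart in front of the work surface, level with it; the furniture and walls round the work are solid. World frame = base frame: x ahead of the robot, y to its left, z up, the work surface at z = 0. Lengths are in m, angles in rad, forces in N, time in s.
With the tool pointing down it reaches from about 0.325 to 0.9 m from the base axis. Payload 3.5 kg.
Tool frame: the origin (TCP) lies between the finger pads; the fingertips stand r.nose_length ahead of it and the grasp point (between the pads) lies 11 mm behind it (r.nose_length is the distance from the TCP to the fingertips, in m); z points along the fingers, y is the line along which they close (so a half turn about z gives the same grasp; the last joint's range is limited). The gripper opens to 85 mm and grips with 20 to 120 N. Pads are 22 mm wide; open, the fingers measure 114 mm over their backs; the gripper's body (76 mm by 85 mm) begins 54 mm behind the grasp point. The pads swing forward as they close: fully open they stand 13 mm farther back than shut.
Start: joints at [-1.337, 0.276, -0.026, 1.268, 0, 1.467], TCP at [0.207, -0.59, 0.239] pointing down, gripper open.
Joint ranges: [-3.12, 3.12], [-0.85, 1.88], [-1.08, 1.24], [-1.95, 2.15], [-1.57, 1.53], [-3.14, 3.14]. Speed limits (rad/s): [2.57, 2.57, 3.14, 3.14, 3.14, 3.14].

INTERFACE

Orientations are given as [roll, pitch, yaw] about the fixed x, y, z axes, in that order (R = Rz(yaw) Ry(pitch) Rx(roll)).
In Python, from plant import status, cams, job, r gives the robot as it stands. The module is installed in compiled form; this text tells all that it offers.
- The arm moves only by the tool apply_moves, never from a script. Its argument "targets" is a list of rows, each a list of 7 numbers: the shift along the tool's x, y, z in m, then the turn, a rotation vector about the tool's x, y, z in degrees, then the closure, from 0 (fully open) to 1 (shut). In form: [[x, y, z, rx, ry, rz, jaw], ...]. A call has 1 to 12 rows; each row is the pose to reach, as a shift and turn from the pose commanded when the call began, along the tool's axes at that moment; what a row does not reach only later rows make up. A row lasts 1/12 s, in which the tool goes at most 41.7 mm and 7.16 degrees, less where a joint would pass 70% of its speed; a pose out of reach is approached as far as the arm can. A call with a gripper value outside its range is refused whole. The fingers move at their own pace and stop on an object; the grip force is fixed at half the most. Time passes only in rows, so rows that repeat a pose let the fingers close. It gives the time, the measured TCP pose, the force, the opening and the grip force at its end, in the units of the state.
- status.get_obs(): the state, without advancing time (a new reading comes with each control period).
- cams.capture(name): name is "scene" or "top" or "wrist"; returns the picture (420x560x3 uint8, red, green, blue); there is no depth.
- cams.calibration(name): a dict with "K" (3x3 intrinsics, pixels), "R" (3x3) and "t" (3): a world point X has camera coordinates R X + t. Camera axes: x right, y down, z forward; pixel columns grow to the right and rows downward; lengths in m; the calibration is good to about 2 mm. A picture is of the moment at which its call begins: read the wrist's pose just before it. calibration takes no time and is no camera call; for the wrist camera it gives the pose at the moment of the call.
- job.sign_off(): hands the job in; it is judged then, once.
The state is a dict: "t": time; "joint_pos": joint angles; "qvel": joint speeds; "joint_torque": joint torques, N m; "position": TCP position; "tcp_rot": TCP orientation; "ft_force": force on the tool from outside, world axes, zero at the start; "ft_torque": the same for the moment, N m; "width": finger opening in m; "grasp_force": force on a finger pad.
Only numpy, scipy, OpenCV 4.12 (cv2) and the standard library are available. Lean on these libraries where they do the work, as an engineer would, in place of code of your own. Each camera call takes 0.05 s, during which the arm holds its last target. There are 200 camera calls.

TASK

Clamp the assay plate that lies in the aluminium fixture: with the back of a finger or a fingertip, push the blue strap round until it rests against its stop across the middle of the plate, then press the red cam lever all the way down. Only push and press: do not pinch the strap, do not press the lever before the strap is across, leave the plate lying in its nest and leave everything else standing where it is. Finish clear of everything.

Things in the scene. Friction and masses are not known exactly. Their poses are not given: they have to be found in the camera images.
- fixture: Clamping fixture, screwed down: an aluminium base 130 (x) x 224 (y) x 12 mm (y from -88 to +136) with four black corner stops 8 mm high. Origin on the worktop under the centre of the plate nest; seen from the robot at zero yaw, x points away from the robot, y to the left, z up. The strap's pivot post stands at x 0, y +100 mm. A steel stop pin (8 mm thick, up to z 46 mm) stands beside it at x +16.5, y +80 mm.
- assay_plate: Loose clear 96-well plate with coloured wells, 86 (x) x 128 (y) x 15 mm, lying in the fixture's nest with 1.5 mm play; origin at the centre of its underside, 12 mm above the worktop; its top is 27 mm above the worktop.
- strap_pivot (a point): Point on the upright axis of the pivot post, at the strap's mid height, 42 mm above the worktop.
- strap_end (a point): Point in the middle of the blue strap's section, 95 mm from the pivot axis, near its free end. The strap is a level bar 24 mm wide and 16 mm tall (34 to 50 mm above the worktop; it sinks 3.5 mm when the lever goes down) that ends 118 mm from the pivot axis; a steel nut and screw end stand on it up to 62 mm above the worktop, 100 mm from the axis. The rotation of this point is that of the strap: its -y axis points from the pivot to the free end, z up.
- strap_push_face: The strap's upright side (the strap's own -x side, 12 mm from its middle line) that is pushed to close it, 104 mm long, 16 mm tall; origin at its middle, 66 mm from the pivot axis.
- strap_back_face: The strap's opposite upright side (the strap's own +x side), same size.
- strap (a joint): Angle of the strap about the upright pivot axis, rad. 0: across the middle of the plate, pointing along the fixture's -y, at its stop (it cannot go further). Positive: swung open, clockwise seen from above, so that at 1.57 the free end points along the fixture's -x, towards the robot; range 0 to 1.9. It turns with light friction (about 1.5 N at its end) and stays where it is left.
- clamp_foot: Black rubber foot, 26 mm across, sprung, under the strap 100 mm from the pivot axis (its origin lies on the pivot axis at worktop level). It passes about 2 mm above the plate while the lever is up and presses on the plate with about 4 N when the lever is down.
- lever_hinge (a point): Middle of the red lever's level hinge axis, on the pivot axis, 66 mm above the worktop. The hinge turns round with the strap and is square to it.
- lever_thumb (a point): Middle of the upper face of the ribbed thumb pad (26 mm wide, 32 mm long) of the red cam lever, 76 mm from the hinge axis along the lever. The lever lies in the strap's upright plane on the side of the pivot away from the strap's free end: it reaches up and outwards and is pressed down outwards; its end is 92 mm from the hinge.
- cam_lever (a joint): Angle of the cam lever, rad. 0: up, 0.87 rad (50 degrees) above level; grows as it is pressed down, 0.80: fully down, almost level, against its stop. Friction only, about 2.5 N at the thumb pad; it stays where it is left.
- vial_red: Bystander: white vial with red cap, 30 mm across, 62 mm tall, beside the fixture; loose, to be left alone. Origin at the centre of its underside.
- vial_green: Bystander: brown vial with green cap, 30 mm across, 62 mm tall, beside the fixture; loose, to be left alone. Origin at the centre of its underside.
- timer: Bystander: white timer, 38 x 68 x 54 mm; loose, to be left alone. Origin at the centre of its underside.
- marker: Bystander: marker pen lying, 12 x 131 x 13 mm; loose, to be left alone. Origin at the centre of its underside.
- petri: Bystander: petri dish, 90 mm across, 15 mm tall; loose, to be left alone. Origin at the centre of its underside.
- beaker: Bystander: clear beaker, 70 mm across, 88 mm tall; loose, to be left alone. Origin at the centre of its underside.
- label_tape: Bystander: roll of orange tape lying flat, 104 mm across, 19 mm tall; loose, to be left alone. Origin at the centre of its underside.

How it is judged:
By the outcome, as a careful person would: the job done as asked, in the order asked, and still so for the second after the job is handed in, with the robot touching nothing.
It also fails if it takes over 48 s, if anything falls off the work surface, if the arm or the gripper's body presses on something with over 40 N, if the wrist force passes 120 N, or if a joint passes its speed limit or range.

## Working session

There is one attempt and no reset: what is moved stays moved. The work goes in short steps, Python scripts to look and compute and a tool call to move; the robot and the scene stay as the last step left them, time stands still between calls to the robot, and variables do not carry over. Pictures are saved under pics/ and viewed, at most 10 in all, crops included, and the job is handed in when it is done.

Besides the shell and the picture viewer there is one more tool, called after ">>>" as a command line: name --pt "numbers of a row" for each row, then --argument value for the rest. apply_moves: Moves the arm, as the interface text tells. Its arguments: {"type":"object","properties":{"targets":{"type":"array","items":{"type":"array","items":{"type":"number"}}}},"required":["targets"]}

```bash
mkdir -p pics
python3 - <<'E'
from plant import status,cams,job,r
import cv2,numpy as np
for n in("scene","top"):
    cv2.imwrite(f"pics/{n}0.png",cams.capture(n)[:,:,::-1])
    c=cams.calibration(n);print(n,c["K"].tolist(),np.round(c["R"],3).tolist(),np.round(c["t"],3).tolist())
o=status.get_obs();print(o,r.nose_length)
E
```

```text
scene [[513.1618580748598, 0.0, 267.6784459874165], [0.0, 513.1618580748598, 200.84843352540082], [0.0, 0.0, 1.0]] [[0.588, -0.809, -0.009], [-0.514, -0.365, -0.776], [0.625, 0.461, -0.63]] [-0.256, 0.345, 1.083]
top [[520.954871851889, 0.0, 280.0196769948647], [0.0, 520.954871851889, 211.55691159696426], [0.0, 0.0, 1.0]] [[0.002, -1.0, -0.005], [-0.983, -0.001, -0.183], [0.183, 0.005, -0.983]] [0.019, 0.522, 1.448]
{'t': 0.1, 'joint_pos': array([-1.33740118e+00,  2.77069225e-01, -2.77527584e-02,  1.26800273e+00,
       -2.87555221e-05,  1.46744508e+00]), 'qvel': array([ 0.00216563, -0.00243086,  0.00231337,  0.00125978, -0.00121856,
       -0.00061831]), 'joint_torque': array([ 1.23719275e-05, -4.46709466e+01,  2.96127856e+01,  8.47636460e-03,
       -9.23142898e-05, -2.06887329e-06]), 'position': array([ 0.20636119, -0.58921253,  0.23825962]), 'tcp_rot': array([-3.13957213e+00, -1.80660972e-04,  3.36746234e-01]), 'ft_force': array([ 0.26867821, -0.83033697, -0.21556068]), 'ft_torque': array([-0.00868339, -0.02450732, -0.04594799]), 'grasp_force': 0.0, 'width': 0.08512734591053928} 0.008
```

View pics/scene0.png

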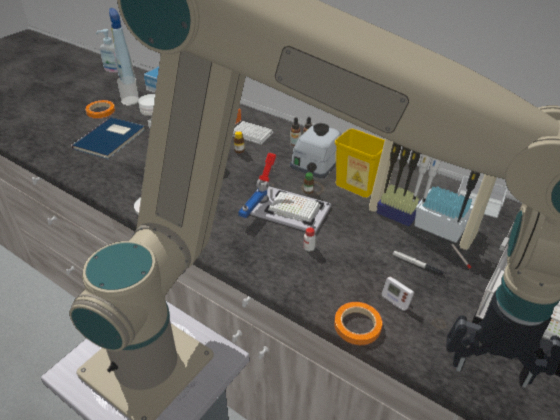

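View pics/top0.png

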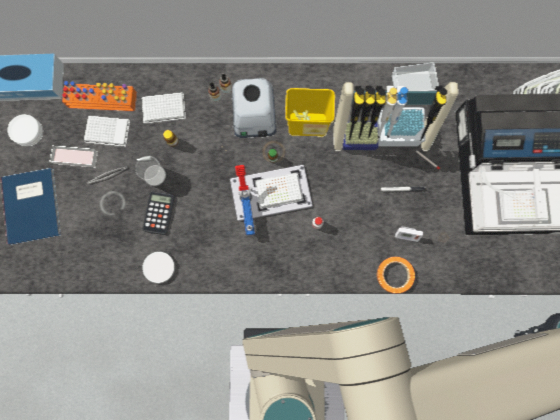

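The top view shows the fixture at about (271,192), the blue strap from (247,195) to (250,233), the red lever at (241,172), the red vial at (318,222) and the green vial at (272,154). I'll enlarge that area.

```bash
cat > h.py <<'E'
from plant import status,cams,job,r
import cv2,numpy as np
from scipy.spatial.transform import Rotation as Ro
def ray(c,u,v,z):
    d=c["R"].T@np.linalg.solve(c["K"],[u,v,1.]);o=-c["R"].T@c["t"]
    return (o+d*(z-o[2])/d[2])[:2]
def proj(c,X):
    p=c["K"]@(c["R"]@np.array(X)+c["t"]);return p[:2]/p[2]
def masks(im):
    h=cv2.cvtColor(im,cv2.COLOR_RGB2HSV)
    return dict(blue=cv2.inRange(h,(105,120,60),(125,255,255)),red=cv2.inRange(h,(0,150,90),(6,255,255))|cv2.inRange(h,(174,150,90),(180,255,255)))
def blobs(m,amin=20):
    n,l,s,c=cv2.connectedComponentsWithStats(m)
    return [(s[i].tolist(),np.round(c[i],1).tolist()) for i in range(1,n) if s[i][4]>=amin]
E
python3 - <<'E'
from h import *
im=cv2.imread("pics/top0.png");a=cv2.resize(im[135:245,220:335],None,fx=5,fy=5,interpolation=cv2.INTER_CUBIC)
cv2.imwrite("pics/topc.png",a)
m=masks(im[:,:,::-1])
c=cams.calibration("top")
for k in m:
    for s,b in blobs(m[k][130:250,220:335]):
        print(k,s,b,ray(c,b[0]+220,b[1]+130,.05))
    mm=m[k].copy();mm[:130]=0;mm[250:]=0;mm[:,:220]=0;mm[:,300:]=0
    p=np.argwhere(mm)[:,::-1].astype(np.float32);print(cv2.minAreaRect(p),cv2.fitLine(p,2,0,.01,.01).ravel())
E
```

```text
blue [22, 68, 11, 29, 211] [27.1, 81.7] [0.52132532 0.11452396]
blue [25, 99, 9, 6, 35] [29.4, 101.9] [0.46282805 0.1071587 ]
((247.6134796142578, 215.9415740966797), (36.596309661865234, 8.34320068359375), 84.5596694946289) [1.19533695e-01 9.92830157e-01 2.47414627e+02 2.14589432e+02]
red [15, 35, 13, 25, 175] [21.0, 46.1] [0.62649606 0.13371497]
red [95, 87, 7, 7, 35] [98.3, 90.4] [ 0.49634583 -0.08936414]
((241.02435302734375, 177.154052734375), (24.954011917114258, 9.045829772949219), 81.02737426757812) [1.8927810e-01 9.8192352e-01 2.4097144e+02 1.7605714e+02]
```

View pics/topc.png

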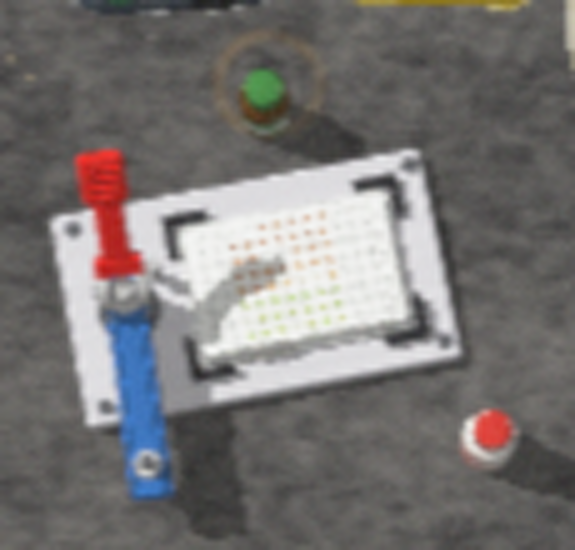

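The crop shows the base corners at (52,217), (418,150), (463,352) and (88,425). The pivot is near (124,295), the nut is at (148,462) and the lever pad is at (101,180).

Run:
```python
from h import *
c=cams.calibration("top")
f=lambda u,v,z:ray(c,220+(u+.5)/5-.5,135+(v+.5)/5-.5,z)
C=np.array([f(*p,.012) for p in[(52,217),(418,150),(463,352),(88,425)]]) # (+x,+y),(+x,-y),(-x,-y),(-x,+y)
loc=np.array([[.065,.136],[.065,-.088],[-.065,-.088],[-.065,.136]])
m=C.mean(0);l=loc-loc.mean(0);d=C-m
yaw=np.arctan2((l[:,0]*d[:,1]-l[:,1]*d[:,0]).sum(),(l*d).sum())
R=np.array([[np.cos(yaw),-np.sin(yaw)],[np.sin(yaw),np.cos(yaw)]])
o=m-R@loc.mean(0);print("yaw",yaw,"o",o,"res mm",((R@loc.T).T+o-C)*1e3)
piv=R@[0,.1]+o;print("pivot",piv)
nut=f(148,462,.062);e=(nut-piv);print("nut",nut,np.linalg.norm(e),"world ang",np.arctan2(e[1],e[0]))
# strap dir: a=-pi/2+yaw - theta  
print("theta",(-np.pi/2+yaw-np.arctan2(e[1],e[0]))%(2*np.pi))
for n,u,v,z in[("vred",492,428,.062),("vgreen",264,88,.062),("leverpad",101,180,.12),("strapend",150,492,.05)]:print(n,f(u,v,z),R.T@(f(u,v,z)-o))
s=cams.calibration("scene")
for X in [(*piv,.042),(*nut,.062)]:print(proj(s,X))
```

```text
yaw 0.19345139656878332 o [0.59356257 0.0244891 ] res mm [[ 0.81450725  0.91649194]
 [ 2.35273054 -0.65240379]
 [-2.05175227  0.17179504]
 [-1.11548552 -0.43588319]]
pivot [0.57433787 0.12262376]
nut [0.47508123 0.10713654] 0.10045762418546743 world ang -2.986808682411457
theta 1.6094637521853439
vred [ 0.49489957 -0.08768636] [-0.118388   -0.09111533]
vgreen [0.6950654  0.04259104] [ 0.10308949 -0.00174934]
leverpad [0.62421607 0.13152924] [0.05065986 0.09915043]
strapend [0.459667   0.10654778] [-0.11562242  0.10626904]
[261.47567195 191.27798298]
[244.13025013 205.89337991]
```

```bash
cat >> h.py <<'E'
O=np.array([.5936,.0245]);YAW=.1935
def fx(x,y):
    c,s=np.cos(YAW),np.sin(YAW);return O+[c*x-s*y,s*x+c*y]
PIV=fx(0,.1)
def strap_pt(th,rad,off):  # off = distance from middle line on the push side; returns xy, tool yaw
    a=-np.pi/2+YAW-th;d=np.array([np.cos(a),np.sin(a)]);p=np.array([-d[1],d[0]])
    return PIV+rad*d-off*p, a+2*np.pi
def rows(start,wps):
    p,y=np.array(start[:3]),start[3];c,s=np.cos(y),np.sin(y)
    for w in wps:
        d=np.array(w[:3])-p;dy=(w[3]-y)
        print([round(c*d[0]+s*d[1],4),round(s*d[0]-c*d[1],4),round(-d[2],4),0,0,round(-np.degrees(dy),1)])
E
python3 - <<'E'
from h import *
xy,y=strap_pt(1.61,.085,.042);print(xy,y)
rows((.207,-.59,.239,.3367),[(.35,-.2,.2,1.81),(*xy,.12,y),(*xy,.046,y)])
E
```

```text
[0.48392557 0.15107155] 3.2958889803846896
[np.float64(0.2638), np.float64(-0.3209), np.float64(0.039), 0, 0, np.float64(-84.4)]
[np.float64(0.5062), np.float64(-0.608), np.float64(0.119), 0, 0, np.float64(-169.5)]
[np.float64(0.5062), np.float64(-0.608), np.float64(0.193), 0, 0, np.float64(-169.5)]
```

>>> apply_moves --pt "0.264 -0.321 0.039 0 0 -84.5 1" --pt "0.264 -0.321 0.039 0 0 -84.5 1" --pt "0.264 -0.321 0.039 0 0 -84.5 1" --pt "0.264 -0.321 0.039 0 0 -84.5 1" --pt "0.264 -0.321 0.039 0 0 -84.5 1" --pt "0.264 -0.321 0.039 0 0 -84.5 1" --pt "0.264 -0.321 0.039 0 0 -84.5 1" --pt "0.264 -0.321 0.039 0 0 -84.5 1" --pt "0.264 -0.321 0.039 0 0 -84.5 1" --pt "0.264 -0.321 0.039 0 0 -84.5 1" --pt "0.264 -0.321 0.039 0 0 -84.5 1" --pt "0.264 -0.321 0.039 0 0 -84.5 1"

```text
t: 1.1
position: [0.3495, -0.1965, 0.1995]
tcp_rot: [-3.141, -0.002, 1.823]
ft_force: [-0.2, -0.7, 0.5]
width: 0.0001
grasp_force: 0.0
```

Run:
```python
from h import *
xy,y=strap_pt(1.61,.085,.042)
rows((.35,-.2,.2,1.8115),[(*xy,.15,y)])
```

```text
[np.float64(0.309), np.float64(0.2138), np.float64(0.05), 0, 0, np.float64(-85.0)]
```

>>> apply_moves --pt "0.309 0.214 0.05 0 0 -85 1" --pt "0.309 0.214 0.05 0 0 -85 1" --pt "0.309 0.214 0.05 0 0 -85 1" --pt "0.309 0.214 0.05 0 0 -85 1" --pt "0.309 0.214 0.05 0 0 -85 1" --pt "0.309 0.214 0.05 0 0 -85 1" --pt "0.309 0.214 0.05 0 0 -85 1" --pt "0.309 0.214 0.05 0 0 -85 1" --pt "0.309 0.214 0.05 0 0 -85 1" --pt "0.309 0.214 0.05 0 0 -85 1" --pt "0.309 0.214 0.05 0 0 -85 1" --pt "0.309 0.214 0.05 0 0 -85 1"

```text
t: 2.1
position: [0.4833, 0.1526, 0.1495]
tcp_rot: [-3.141, -0.002, -2.98]
ft_force: [0.3, 0.2, 0.2]
width: -0.0002
grasp_force: 0.0
```

Run:
```python
from h import *
c=cams.calibration("wrist");im=cams.capture("wrist");cv2.imwrite("pics/w1.png",im[:,:,::-1])
o=status.get_obs();print(o["position"],o["tcp_rot"],o["joint_pos"])
print("pred nut",proj(c,(*strap_pt(1.61,.1,0)[0],.062)),"pivot",proj(c,(*PIV,.05)),"plate ctr",proj(c,(*O,.027)))
```

```text
[0.48323052 0.15215142 0.14957951] [-3.14154589e+00 -1.56247744e-03 -2.97770495e+00] [ 1.77389327e-01  1.36029863e-01 -3.99890267e-01  1.03643916e+00
 -2.56651258e-05  1.35016042e-02]
pred nut [222.02557803 193.66469916] pivot [229.14175761 298.08485809] plate ctr [130.94922425 287.32242212]
```

View pics/w1.png

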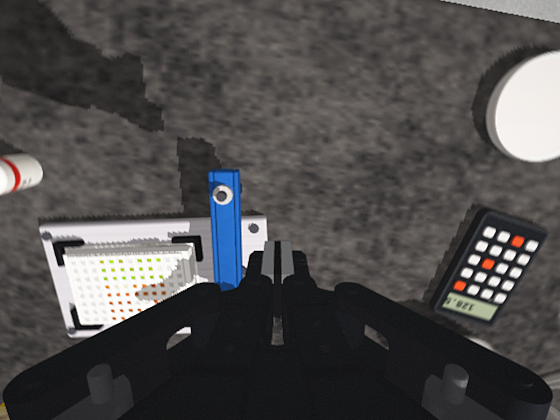

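The nut is at (222,193), exactly where I predicted, so the pose is good. Next I'll descend and sweep.

Run:
```python
from h import *
def P(th,off=.0265):
    xy,y=strap_pt(th,.085,off);return (*xy,.046,y)
s=(.4839,.1511,.046,3.296)
A=[P(1.61,.032),P(1.6)]+[P(t) for t in np.linspace(1.5,.75,10)]
rows(s,A);print()
rows(A[-1],[P(t) for t in np.linspace(.68,.06,12)])
```

```text
[np.float64(-0.0), np.float64(-0.01), np.float64(-0.0), 0, 0, np.float64(0.0)]
[np.float64(0.0002), np.float64(-0.0164), np.float64(-0.0), 0, 0, np.float64(-0.6)]
[np.float64(0.0024), np.float64(-0.025), np.float64(-0.0), 0, 0, np.float64(-6.3)]
[np.float64(0.0035), np.float64(-0.0324), np.float64(-0.0), 0, 0, np.float64(-11.1)]
[np.float64(0.004), np.float64(-0.0398), np.float64(-0.0), 0, 0, np.float64(-15.8)]
[np.float64(0.0039), np.float64(-0.0472), np.float64(-0.0), 0, 0, np.float64(-20.6)]
[np.float64(0.0031), np.float64(-0.0546), np.float64(-0.0), 0, 0, np.float64(-25.4)]
[np.float64(0.0018), np.float64(-0.0618), np.float64(-0.0), 0, 0, np.float64(-30.2)]
[np.float64(-0.0002), np.float64(-0.069), np.float64(-0.0), 0, 0, np.float64(-34.9)]
[np.float64(-0.0027), np.float64(-0.076), np.float64(-0.0), 0, 0, np.float64(-39.7)]
[np.float64(-0.0058), np.float64(-0.0827), np.float64(-0.0), 0, 0, np.float64(-44.5)]
[np.float64(-0.0095), np.float64(-0.0892), np.float64(-0.0), 0, 0, np.float64(-49.3)]

[np.float64(0.0016), np.float64(-0.006), np.float64(-0.0), 0, 0, np.float64(-4.0)]
[np.
[... 230 characters left out ...]
 np.float64(-13.7)]
[np.float64(0.004), np.float64(-0.0259), np.float64(-0.0), 0, 0, np.float64(-16.9)]
[np.float64(0.0039), np.float64(-0.0309), np.float64(-0.0), 0, 0, np.float64(-20.2)]
[np.float64(0.0035), np.float64(-0.0359), np.float64(-0.0), 0, 0, np.float64(-23.4)]
[np.float64(0.0029), np.float64(-0.0409), np.float64(-0.0), 0, 0, np.float64(-26.6)]
[np.float64(0.0019), np.float64(-0.0458), np.float64(-0.0), 0, 0, np.float64(-29.8)]
[np.float64(0.0007), np.float64(-0.0507), np.float64(-0.0), 0, 0, np.float64(-33.1)]
[np.float64(-0.0008), np.float64(-0.0555), np.float64(-0.0), 0, 0, np.float64(-36.3)]
[np.float64(-0.0026), np.float64(-0.0602), np.float64(-0.0), 0, 0, np.float64(-39.5)]
```

>>> apply_moves --pt "0 0 0.04 0 0 0 1" --pt "0 0 0.075 0 0 0 1" --pt "0 0 0.095 0 0 0 1" --pt "0 0 0.104 0 0 0 1" --pt "0 0 0.104 0 0 0 1" --pt "0 0 0.104 0 0 0 1"

```text
t: 2.65
position: [0.4839, 0.1513, 0.0465]
tcp_rot: [3.142, -0.0, -2.989]
ft_force: [0.5, 0.2, 0.5]
width: 0.0
grasp_force: 0.0
```

>>> apply_moves --pt "0 -0.01 0 0 0 0 1" --pt "0 -0.0165 0 0 0 -1 1" --pt "0.0024 -0.025 0 0 0 -6.3 1" --pt "0.0035 -0.0325 0 0 0 -11 1" --pt "0.004 -0.04 0 0 0 -16 1" --pt "0.004 -0.047 0 0 0 -20.5 1" --pt "0.003 -0.0545 0 0 0 -25.5 1" --pt "0.002 -0.062 0 0 0 -30 1" --pt "0 -0.069 0 0 0 -35 1" --pt "-0.0025 -0.076 0 0 0 -39.7 1" --pt "-0.006 -0.083 0 0 0 -44.5 1" --pt "-0.0095 -0.089 0 0 0 -49.3 1"

```text
t: 3.65
position: [0.5082, 0.0641, 0.0484]
tcp_rot: [-3.139, 0.002, -2.124]
ft_force: [-1.1, 0.7, 1.1]
width: -0.0002
grasp_force: 1.0
```

>>> apply_moves --pt "0.0016 -0.006 0 0 0 -4 1" --pt "0.0027 -0.011 0 0 0 -7.2 1" --pt "0.0034 -0.016 0 0 0 -10.5 1" --pt "0.004 -0.021 0 0 0 -13.7 1" --pt "0.004 -0.026 0 0 0 -17 1" --pt "0.004 -0.031 0 0 0 -20.2 1" --pt "0.0035 -0.036 0 0 0 -23.4 1" --pt "0.003 -0.041 0 0 0 -26.6 1" --pt "0.002 -0.046 0 0 0 -29.8 1" --pt "0.0007 -0.0507 0 0 0 -33 1" --pt "-0.001 -0.0555 0 0 0 -36.3 1" --pt "-0.0026 -0.06 0 0 0 -39.5 1"

```text
t: 4.65
position: [0.5603, 0.0339, 0.0484]
tcp_rot: [-3.139, -0.002, -1.437]
ft_force: [-1.4, -1.2, 0.7]
width: 0.0001
grasp_force: 1.0
```

Run:
```python
from h import *
c=cams.calibration("wrist");im=cams.capture("wrist");cv2.imwrite("pics/w2.png",im[:,:,::-1])
o=status.get_obs();print(o["position"],o["tcp_rot"],o["ft_force"])
print("pred nut th=0",proj(c,(*strap_pt(0,.1,0)[0],.062)),"th=.06",proj(c,(*strap_pt(.06,.1,0)[0],.062)))
```

```text
[0.56163924 0.03383521 0.04859035] [-3.13765585e+00 -2.22806137e-03 -1.43518086e+00] [-0.00408648 -0.33292511  0.0665489 ]
pred nut th=0 [205.42667375 252.12385475] th=.06 [218.840319   251.77280347]
```

View pics/w2.png

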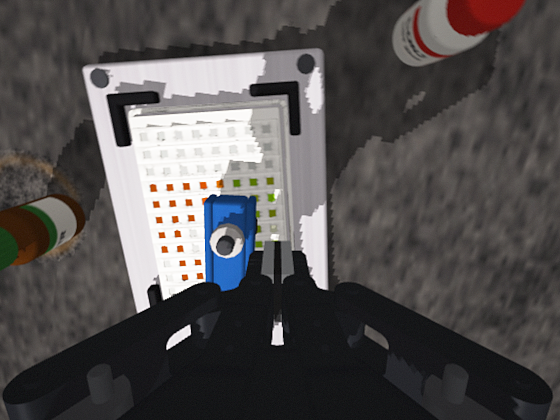

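The strap is nearly across, with the nut at about (225,240). I'll push gently to the stop.

>>> apply_moves --pt "0 -0.002 0 0 0 -1 1" --pt "0 -0.004 0 0 0 -2 1" --pt "0 -0.0055 0 0 0 -3.4 1" --pt "0 -0.007 0 0 0 -3.4 1" --pt "0 -0.007 0 0 0 -3.4 1" --pt "0 -0.007 0 0 0 -3.4 1"

```text
t: 5.2
position: [0.5662, 0.0366, 0.0464]
tcp_rot: [-3.141, 0.0, -1.379]
ft_force: [-1.1, -0.5, 1.4]
width: 0.0001
grasp_force: 0.4
```

>>> apply_moves --pt "0 -0.001 0 0 0 0 1" --pt "0 -0.002 0 0 0 0 1" --pt "0 -0.002 0 0 0 0 1" --pt "0 -0.002 0 0 0 0 1"

```text
t: 5.53
position: [0.568, 0.0368, 0.0463]
tcp_rot: [-3.142, 0.0, -1.379]
ft_force: [-1.1, -1.2, 1.1]
width: -0.0003
grasp_force: 0.8
```

Not at the stop yet, because the force is still only sliding friction. I'll keep going.

>>> apply_moves --pt "0 -0.001 0 0 0 0 1" --pt "0 -0.002 0 0 0 0 1" --pt "0 -0.003 0 0 0 0 1" --pt "0 -0.003 0 0 0 0 1" --pt "0 -0.003 0 0 0 0 1"

```text
t: 5.95
position: [0.5687, 0.037, 0.0458]
tcp_rot: [3.137, -0.0, -1.379]
ft_force: [-6.4, -2.1, 4.5]
width: -0.0002
grasp_force: 3.0
```

Run:
```python
from h import *
o=status.get_obs();x=o["position"][:2]-O;c,s=np.cos(YAW),np.sin(YAW);print("fixture TCP",c*x[0]+s*x[1],-s*x[0]+c*x[1],o["ft_force"],o["grasp_force"])
```

```text
fixture TCP -0.022012869002212842 0.017026964322809438 [-6.44499233 -2.09791167  4.46630745] 3.0008038569940254
```

The force rose to 6.7 N and the TCP stopped moving, so the strap is against its stop. I'll back off, lift and look.

>>> apply_moves --pt "0 0.01 0 0 0 0 1" --pt "0 0.02 0 0 0 0 1" --pt "0 0.02 -0.035 0 0 0 1" --pt "0 0.02 -0.075 0 0 0 1" --pt "0 0.02 -0.11 0 0 0 1" --pt "0 0.02 -0.12 0 0 0 1" --pt "0 0.02 -0.12 0 0 0 1" --pt "0 0.02 -0.12 0 0 0 1"

```text
t: 6.62
position: [0.5513, 0.0336, 0.1664]
tcp_rot: [-3.14, 0.0, -1.379]
ft_force: [-0.7, 0.2, -0.8]
width: 0.0002
grasp_force: 0.0
```

Run:
```python
from h import *
c=cams.calibration("wrist");im=cams.capture("wrist");cv2.imwrite("pics/w3.png",im[:,:,::-1])
o=status.get_obs();print(o["position"],o["tcp_rot"])
print("pred nut th=0",proj(c,(*strap_pt(0,.1,0)[0],.062)),"th=.06",proj(c,(*strap_pt(.06,.1,0)[0],.062)))
```

```text
[0.55012969 0.03363601 0.16497492] [ 3.14004330e+00  7.16717537e-04 -1.37879121e+00]
pred nut th=0 [228.65103669 186.8282009 ] th=.06 [235.92228037 187.03378989]
```

View pics/w3.png

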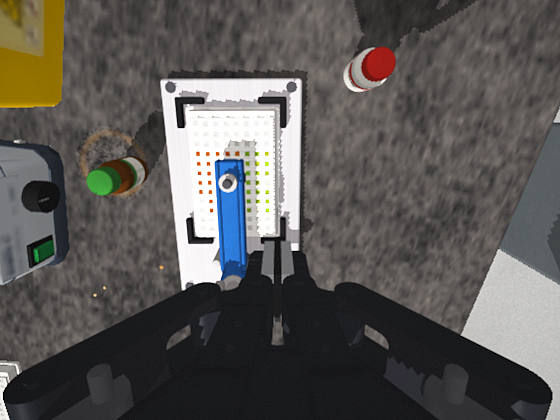

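The nut is at (228,183), so the strap is at angle 0. The vials and plate look undisturbed. Next I'll go above the inner side of the lever pad.

>>> apply_moves --pt "0 0 -0.02 0 0 0 1" --pt "-0.035 -0.015 -0.02 0 0 0 1" --pt "-0.07 -0.03 -0.02 0 0 0 1" --pt "-0.1 -0.041 -0.02 0 0 0 1" --pt "-0.116 -0.041 -0.02 0 0 0 1" --pt "-0.116 -0.041 -0.015 0 0 0 1" --pt "-0.116 -0.041 -0.015 0 0 0 1"

```text
t: 7.25
position: [0.5669, 0.1555, 0.1776]
tcp_rot: [3.135, -0.0, -1.377]
ft_force: [-0.9, -0.4, -1.3]
width: -0.0
grasp_force: 0.0
```

Run:
```python
from h import *
im=cams.capture("scene");a=im[80:260,200:400];cv2.imwrite("pics/s2.png",cv2.resize(a,None,fx=3.5,fy=3.2)[:,:,::-1])
o=status.get_obs();x=o["position"][:2]-O;c,s=np.cos(YAW),np.sin(YAW);fy=-s*x[0]+c*x[1];z=o["position"][2]
print("fixture TCP",c*x[0]+s*x[1],fy,z,o["tcp_rot"])
e=.006
for ph in np.radians([50,40,30,20,10,4,0]):
    re=.076*np.cos(ph)-e*np.sin(ph);zt=.066+.076*np.sin(ph)+e*np.cos(ph)
    print(np.round([-(re-.011+.1-fy),0,z-(zt+.008)],4).tolist())
```

```text
fixture TCP -0.0007769298216980317 0.1328974882946419 0.17821926156160858 [ 3.13594563e+00 -2.43156476e-04 -1.37829282e+00]
[-0.0004, 0.0, 0.0421]
[-0.0105, 0.0, 0.0508]
[-0.0189, 0.0, 0.061]
[-0.0255, 0.0, 0.0726]
[-0.0299, 0.0, 0.0851]
[-0.0315, 0.0, 0.0929]
[-0.0321, 0.0, 0.0982]
```

View pics/s2.png

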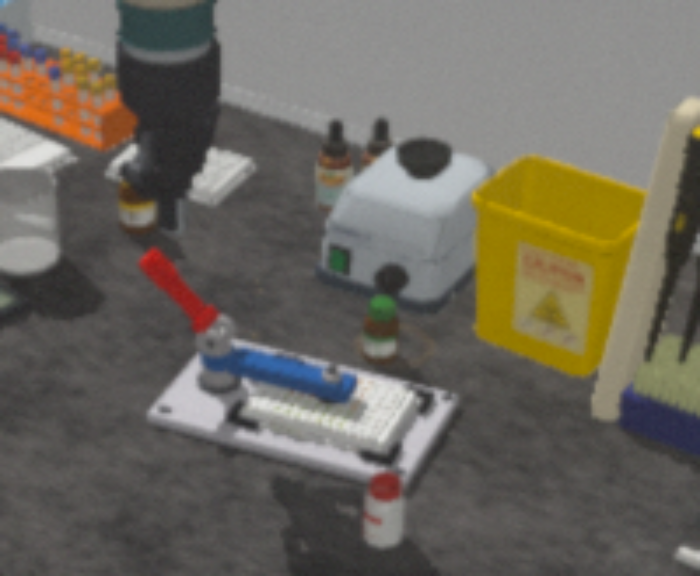

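The strap lies across the plate, the lever is up, and the fingertips at (175,230) are just above its pad. I'll press along its arc.

>>> apply_moves --pt "0 0 0.02 0 0 0 1" --pt "0 0 0.034 0 0 0 1" --pt "0 0 0.042 0 0 0 1" --pt "-0.005 0 0.046 0 0 0 1" --pt "-0.01 0 0.051 0 0 0 1" --pt "-0.015 0 0.056 0 0 0 1" --pt "-0.019 0 0.061 0 0 0 1" --pt "-0.022 0 0.067 0 0 0 1" --pt "-0.0255 0 0.0725 0 0 0 1" --pt "-0.028 0 0.079 0 0 0 1" --pt "-0.03 0 0.085 0 0 0 1" --pt "-0.03 0 0.085 0 0 0 1"

```text
t: 8.3
position: [0.5631, 0.1853, 0.095]
tcp_rot: [3.141, 0.001, -1.378]
ft_force: [-0.5, 0.5, -0.6]
width: -0.0001
grasp_force: 0.0
```

>>> apply_moves --pt "-0.001 0 0.002 0 0 0 1" --pt "-0.0015 0 0.004 0 0 0 1" --pt "-0.002 0 0.006 0 0 0 1" --pt "-0.002 0 0.008 0 0 0 1" --pt "-0.002 0 0.008 0 0 0 1" --pt "-0.002 0 0.008 0 0 0 1"

```text
t: 8.8
position: [0.5634, 0.1865, 0.0881]
tcp_rot: [-3.141, -0.0, -1.379]
ft_force: [-0.6, -0.6, 0.5]
width: -0.0001
grasp_force: 0.0
```

>>> apply_moves --pt "0 0 0.002 0 0 0 1" --pt "0 0 0.004 0 0 0 1" --pt "0 0 0.005 0 0 0 1" --pt "0 0 0.005 0 0 0 1" --pt "0 0 0.005 0 0 0 1"

```text
t: 9.22
position: [0.5636, 0.187, 0.084]
tcp_rot: [-3.141, 0.001, -1.379]
ft_force: [-1.7, 1.9, 4.8]
width: -0.0001
grasp_force: 2.4
```

Run:
```python
from h import *
im=cams.capture("scene");a=im[110:230,210:350];cv2.imwrite("pics/s3.png",cv2.resize(a,None,fx=5,fy=5,interpolation=cv2.INTER_CUBIC)[:,:,::-1])
```

```text
(no output)
```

View pics/s3.png

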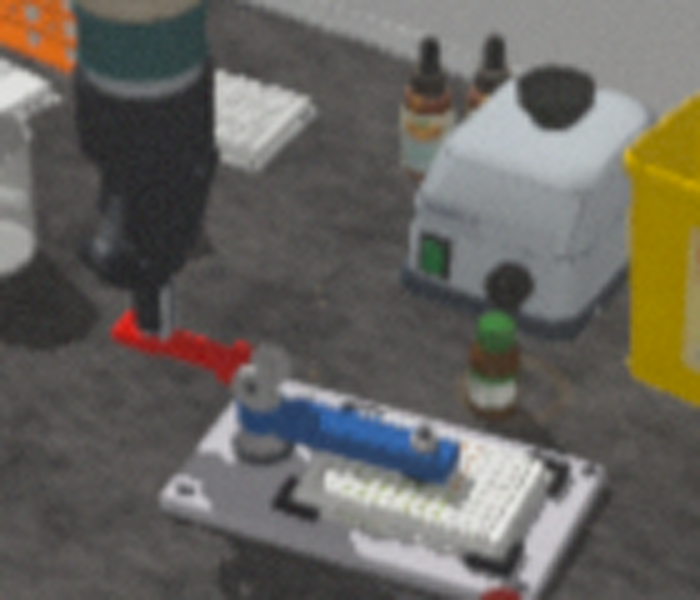

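The lever is nearly level under the finger at (150,330). I'll press on until it's firmly on its stop.

>>> apply_moves --pt "0 0 0.001 0 0 0 1" --pt "0 0 0.002 0 0 0 1" --pt "0 0 0.002 0 0 0 1" --pt "0 0 0.002 0 0 0 1"

```text
t: 9.6
position: [0.5646, 0.1874, 0.0835]
tcp_rot: [-3.139, 0.001, -1.379]
ft_force: [-3.7, 1.3, 11.7]
width: 0.0001
grasp_force: 5.7
```

>>> apply_moves --pt "0 0 0.001 0 0 0 1" --pt "0 0 0.002 0 0 0 1" --pt "0 0 0.002 0 0 0 1" --pt "0 0 0.002 0 0 0 1"

```text
t: 9.93
position: [0.566, 0.1877, 0.0831]
tcp_rot: [-3.135, 0.001, -1.379]
ft_force: [-2.6, 1.1, 17.8]
width: 0.0
grasp_force: 8.5
```

The TCP has stalled while the force rose to 18 N, so the lever is on its stop. I'll lift clear and check.

>>> apply_moves --pt "0 0 -0.006 0 0 0 1" --pt "0 0 -0.03 0 0 0 1" --pt "0 0 -0.07 0 0 0 1" --pt "0.03 0.03 -0.11 0 0 0 1" --pt "0.06 0.06 -0.13 0 0 0 1" --pt "0.09 0.09 -0.13 0 0 0 1" --pt "0.11 0.12 -0.13 0 0 0 1" --pt "0.11 0.14 -0.13 0 0 0 1" --pt "0.11 0.14 -0.13 0 0 0 1" --pt "0.11 0.14 -0.13 0 0 0 1"

```text
t: 10.77
position: [0.4452, 0.0509, 0.2088]
tcp_rot: [3.141, -0.0, -1.381]
ft_force: [0.6, 0.1, 0.7]
width: -0.0
grasp_force: 0.0
```

Run:
```python
from h import *
c=cams.calibration("wrist");im=cams.capture("wrist");sc=cams.capture("scene")
b=np.full((420,800,3),0,np.uint8);b[:,:400]=cv2.resize(im,(400,300))[0:300].repeat(1,0).shape and cv2.copyMakeBorder(cv2.resize(im,(400,300)),0,120,0,0,cv2.BORDER_CONSTANT)
b[:,400:]=cv2.resize(sc[125:230,220:320],(400,420),interpolation=cv2.INTER_CUBIC)
cv2.imwrite("pics/fin.png",b[:,:,::-1])
o=status.get_obs();print(o["position"],o["ft_force"])
for th in(0,.05):print("pred nut",th,proj(c,(*strap_pt(th,.1,0)[0],.0585))/1.4)
for n in(.07,.17):
    s=cams.calibration("scene");k=proj(s,(*fx(0,.1+.092*np.cos(n)),.066+.092*np.sin(n)));print("lever end",n,(k-[220,125])*4+[400,0])
```

```text
[0.44739461 0.05180062 0.20924732] [-0.70400256 -0.16017411 -0.09118528]
pred nut 0 [90.49777609 98.38479313]
pred nut 0.05 [94.31267164 98.46836375]
lever end 0.07 [450.54133963 199.72478619]
lever end 0.17 [451.23760188 189.83884257]
```

View pics/fin.png

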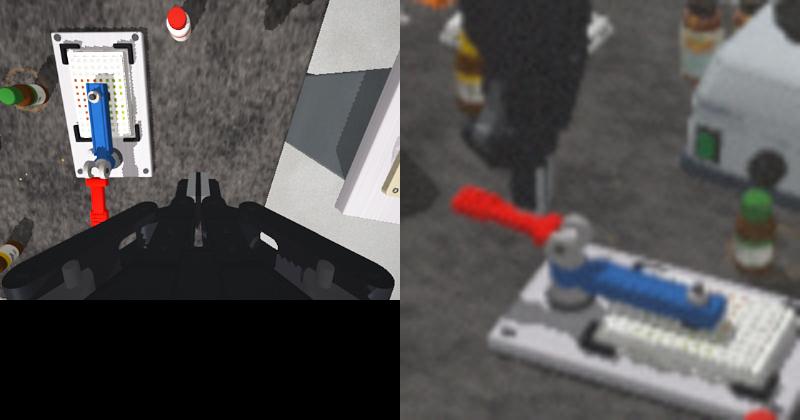

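Lever is down. I'll check the strap angle more closely, against the base edges in the same picture.

Run:
```python
from h import *
c=cams.calibration("wrist");im=cams.capture("wrist")
def strap(c,im,z):
    m=masks(im)["blue"];m[:, :60]=0
    n,l,s,_=cv2.connectedComponentsWithStats(m);i=1+np.argmax(s[1:,4]);m=(l==i)
    print(s[i])
    # right & left edges per row -> world
    L=[];Rr=[]
    for v in range(s[i][1]+6,s[i][1]+s[i][3]-12):
        u=np.flatnonzero(m[v]);L.append(ray(c,u[0]-.5,v,z));Rr.append(ray(c,u[-1]+.5,v,z))
    for E in(L,Rr):
        E=np.array(E,np.float32);a=cv2.fitLine(E,cv2.DIST_HUBER,0,.001,.001).ravel()
        d=a[:2]*(-1 if a[1]>0 else 1);print("ang",np.arctan2(d[1],d[0]), "dist from pivot line mm",1e3*np.cross(d,a[2:]-PIV))
strap(c,im,.0465)
m=cv2.inRange(cv2.cvtColor(im,cv2.COLOR_RGB2HSV),(0,0,175),(180,60,255));n,l,s,_=cv2.connectedComponentsWithStats(m)
i=[k for k in range(1,n) if s[k][0]<230 and s[k][4]>1500];print([s[k].tolist() for k in i])
k=max(i,key=lambda k:s[k][4])
h=cv2.convexHull(np.argwhere(l==k)[:,::-1].astype(np.int32));q=cv2.approxPolyN(h,4).reshape(4,2)
W=np.array([ray(c,u,v,.012) for u,v in q]);print(q.tolist(),W.round(4).tolist())
for j in range(4):
    d=W[(j+1)%4]-W[j];print("edge len",np.linalg.norm(d),"ang",np.arctan2(d[1],d[0]))
print("expected strap ang th0",-np.pi/2+YAW)
```

```text
[ 124  116   40  121 2774]
ang -1.4110475 dist from pivot line mm 13.39807156654204
ang -1.411537 dist from pivot line mm -14.855660575718975
[[75, 44, 140, 205, 14099]]
[[109, 248], [74, 45], [201, 44], [215, 246]] [[0.6327, 0.1692], [0.6757, -0.0493], [0.5499, -0.0746], [0.5064, 0.142]]
edge len 0.22268802196011278 ang -1.3763467113595997
edge len 0.1283043505986471 ang -2.9426345832263414
edge len 0.22094748888695764 ang 1.7689239882456707
edge len 0.12913655009507644 ang 0.2124197786365879
expected strap ang th0 -1.3772963267948966<stdin>:13: DeprecationWarning: Arrays of 2-dimensional vectors are deprecated. Use arrays of 3-dimensional vectors instead. (deprecated in NumPy 2.0)
```

The strap reads about 0.035 rad off the base edges. I'll apply the same measurement to the picture taken before the lever press.

```bash
python3 - <<'E' 2>/dev/null
from h import *
c=cams.calibration("wrist");o=status.get_obs();print(o["position"],o["tcp_rot"])
C=-c["R"].T@c["t"]+np.array([.5507,.0336,.1655])-o["position"]
c2=dict(K=c["K"],R=c["R"],t=-c["R"]@C)
im=cv2.imread("pics/w3.png")[:,:,::-1].copy()
m=masks(im)["blue"];n,l,s,_=cv2.connectedComponentsWithStats(m[:280]);
i=[k for k in range(1,n) if 200<s[k][0]<240];i=max(i,key=lambda k:s[k][4]);m=l==i;print(s[i])
for side in(0,-1):
    E=np.array([ray(c2,np.flatnonzero(m[v])[side],v,.05) for v in range(s[i][1]+6,s[i][1]+s[i][3]-25)],np.float32)
    a=cv2.fitLine(E,cv2.DIST_HUBER,0,.001,.001).ravel();d=a[:2]*(-1 if a[1]>0 else 1);print("strap ang",np.arctan2(d[1],d[0]))
m=cv2.inRange(cv2.cvtColor(im,cv2.COLOR_RGB2HSV),(0,0,170),(180,60,255))
for lo,hi,name in((150,200,0),(285,310,-1)):
    E=[]
    for v in range(95,235):
        u=np.flatnonzero(m[v,lo:hi])
        if len(u):E.append(ray(c2,u[name]+lo,v,.012))
    a=cv2.fitLine(np.array(E,np.float32),cv2.DIST_HUBER,0,.001,.001).ravel();d=a[:2]*(-1 if a[1]>0 else 1);print("base edge",np.arctan2(d[1],d[0]))
E
```

```text
[0.44774601 0.05203329 0.2092876 ] [-3.14077894e+00 -4.01788058e-04 -1.37857945e+00]
[ 215  159   32  121 2851]
strap ang -1.3774216
strap ang -1.3757917
base edge -1.3762373
base edge -1.3760996
```

It was at 0.000 before and is 0.035 now, so sideways friction during the press turned the strap slightly open. I'll nudge it back to its stop from the push side.

Run:
```python
from h import *
o=status.get_obs();s=(*o["position"],o["tcp_rot"][2])
rows(s,[(*fx(-.047,.017),.2,YAW-np.pi/2),(*fx(-.047,.017),.045,YAW-np.pi/2),(*fx(-.027,.017),.045,YAW-np.pi/2)])
```

```text
[np.float64(0.0379), np.float64(-0.0909), np.float64(0.0093), 0, 0, np.float64(-0.1)]
[np.float64(0.0379), np.float64(-0.0909), np.float64(0.1643), 0, 0, np.float64(-0.1)]
[np.float64(0.0379), np.float64(-0.1109), np.float64(0.1643), 0, 0, np.float64(-0.1)]
```

>>> apply_moves --pt "0.015 -0.035 0.01 0 0 0 1" --pt "0.03 -0.07 0.01 0 0 0 1" --pt "0.038 -0.091 0.01 0 0 0 1" --pt "0.038 -0.091 0.04 0 0 0 1" --pt "0.038 -0.091 0.075 0 0 0 1" --pt "0.038 -0.091 0.11 0 0 0 1" --pt "0.038 -0.091 0.145 0 0 0 1" --pt "0.038 -0.091 0.164 0 0 0 1" --pt "0.038 -0.1 0.164 0 0 0 1" --pt "0.038 -0.107 0.164 0 0 0 1" --pt "0.038 -0.111 0.164 0 0 0 1" --pt "0.038 -0.111 0.164 0 0 0 1"

```text
t: 11.92
position: [0.5671, 0.0361, 0.0475]
tcp_rot: [-3.136, -0.001, -1.378]
ft_force: [-0.5, 0.8, 0.9]
width: -0.0002
grasp_force: 0.0
```

>>> apply_moves --pt "0 -0.001 0 0 0 0 1" --pt "0 -0.002 0 0 0 0 1" --pt "0 -0.003 0 0 0 0 1" --pt "0 -0.004 0 0 0 0 1" --pt "0 -0.004 0 0 0 0 1" --pt "0 -0.004 0 0 0 0 1"

```text
t: 12.42
position: [0.5668, 0.0365, 0.0456]
tcp_rot: [-3.142, -0.0, -1.379]
ft_force: [0.4, -0.5, 0.8]
width: 0.0001
grasp_force: 0.4
```

Run:
```python
from h import *
o=status.get_obs();x=o["position"][:2]-O;c,s=np.cos(YAW),np.sin(YAW);print("fixture TCP",c*x[0]+s*x[1],-s*x[0]+c*x[1],o["ft_force"])
```

```text
fixture TCP -0.023950697058494584 0.016885835716183416 [ 0.4263514  -0.48684566  0.83560468]
```

>>> apply_moves --pt "0 -0.001 0 0 0 0 1" --pt "0 -0.002 0 0 0 0 1" --pt "0 -0.002 0 0 0 0 1" --pt "0 -0.002 0 0 0 0 1"

```text
t: 12.75
position: [0.5685, 0.0366, 0.0453]
tcp_rot: [3.141, -0.001, -1.379]
ft_force: [-2.3, -1.8, 3.3]
width: -0.0002
grasp_force: 2.1
```

>>> apply_moves --pt "0 -0.001 0 0 0 0 1" --pt "0 -0.002 0 0 0 0 1" --pt "0 -0.002 0 0 0 0 1" --pt "0 -0.002 0 0 0 0 1"

```text
t: 13.08
position: [0.5697, 0.0367, 0.0451]
tcp_rot: [3.139, -0.001, -1.379]
ft_force: [-5.0, -3.7, 6.0]
width: -0.0005
grasp_force: 3.6
```

>>> apply_moves --pt "0 -0.001 0 0 0 0 1" --pt "0 -0.002 0 0 0 0 1" --pt "0 -0.002 0 0 0 0 1"

```text
t: 13.33
position: [0.5702, 0.0367, 0.045]
tcp_rot: [3.136, -0.001, -1.379]
ft_force: [-7.6, -3.9, 8.4]
width: -0.0001
grasp_force: 5.7
```

>>> apply_moves --pt "0 0.012 0 0 0 0 1" --pt "0 0.028 0 0 0 0 1" --pt "0 0.028 -0.035 0 0 0 1" --pt "0 0.028 -0.07 0 0 0 1" --pt "0 0.028 -0.11 0 0 0 1" --pt "0 0.06 -0.15 0 0 0 1" --pt "0 0.1 -0.165 0 0 0 1" --pt "-0.02 0.12 -0.165 0 0 0 1" --pt "-0.038 0.12 -0.165 0 0 0 1" --pt "-0.038 0.12 -0.165 0 0 0 1" --pt "-0.038 0.12 -0.165 0 0 0 1"

```text
t: 14.25
position: [0.4486, 0.0528, 0.2108]
tcp_rot: [-3.139, 0.0, -1.377]
ft_force: [0.8, -0.4, 0.2]
width: -0.0001
grasp_force: 0.0
```

```bash
python3 - <<'E' 2>/dev/null
from h import *
c=cams.calibration("wrist");im=cams.capture("wrist");sc=cams.capture("scene")
m=masks(im)["blue"];n,l,s,_=cv2.connectedComponentsWithStats(m);i=[k for k in range(1,n) if 60<s[k][0]<220];i=max(i,key=lambda k:s[k][4]);m=l==i;print(s[i])
for sd in(0,-1):
    E=np.array([ray(c,np.flatnonzero(m[v])[sd],v,.0465) for v in range(s[i][1]+6,s[i][1]+s[i][3]-12)],np.float32)
    a=cv2.fitLine(E,cv2.DIST_HUBER,0,.001,.001).ravel();d=a[:2]*(-1 if a[1]>0 else 1);print("theta",-1.3762-np.arctan2(d[1],d[0]))
b=np.zeros((420,800,3),np.uint8);b[:300,:400]=cv2.resize(im,(400,300))
b[:,400:]=cv2.resize(sc[125:230,220:320],(400,420),interpolation=cv2.INTER_CUBIC)
cv2.imwrite("pics/fin2.png",b[:,:,::-1]);print(status.get_obs()["position"])
E
```

```text
[ 122  115   44  119 2767]
theta 0.003908515
theta 0.0047955513
[0.44891496 0.05207408 0.21028001]
```

View pics/fin2.png

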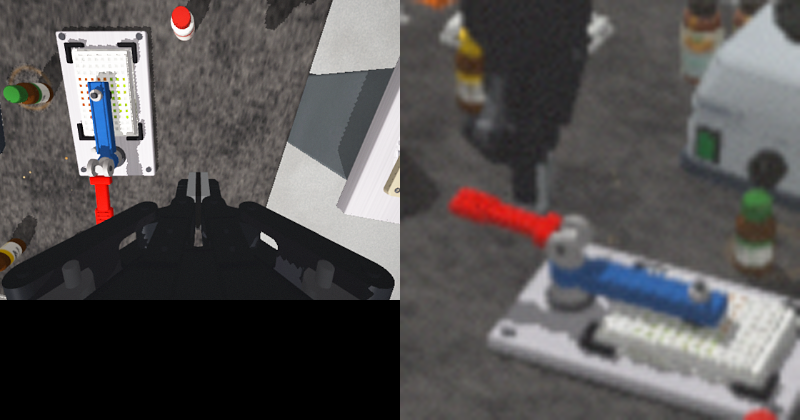

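The strap is back at its stop (about 0.004 rad). The lever end is at about (455,200), matching the 0.07 rad "fully down" prediction of (450,200). The plate and vials look in place.

```bash
python3 -c "
from plant import job
print(job.sign_off())"
```

```text
the job is handed in; nothing more can be done
None
```

The plate is clamped and the job is handed in: the strap is at its stop (about 0.004 rad), the lever is fully down, and the arm is clear; pressing the lever had swung the strap open by about 0.035 rad, so I pushed it back to its stop with the lever already down.

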